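# Load the bar magazine and shut its gate

## Robot

A 7-joint arm with a two-finger parallel gripper is mounted at the origin on a cart in front of the work surface, level with it; the furniture and walls round the work are solid. World frame = base frame: x ahead of the robot, y to its left, z up, the work surface at z = 0. Lengths are in m, angles in rad, forces in N, time in s.
With the tool pointing down it reaches from about 0.35 to 0.9 m from the base axis. Payload 19.9 kg.
Tool frame: the origin (TCP) lies midway between the tips of the shut fingers; the grasp point (between the pads) lies 19 mm behind it; y points along the fingers, z is the direction in which the jaws open and shut, and the axes are right-handed (so a half turn about y gives the same grasp; the last joint's range is limited). The gripper opens to 85 mm and grips with 20 to 120 N. Pads are 22 mm wide; open, the fingers measure 114 mm over their backs; the gripper's body (76 mm by 85 mm) begins 54 mm behind the grasp point. The pads swing forward as they close: fully open they stand 13 mm farther back than shut.
Start: joints at [1.2, 0.417, -0.01, 1.614, 0.005, 1.111, -0.053], TCP at [0.202, -0.591, 0.231] pointing down, gripper open.
Joint ranges: [-2.81, 2.81], [-0.39, 2.02], [-1.27, 1.25], [0.06, 2.57], [-1.19, 4.33], [0.19, 2], [-2.82, 2.82]. Speed limits (rad/s): [1.89, 1.89, 2.39, 2.39, 3.01, 3.01, 3.01].

## Interface

Orientations are given as [roll, pitch, yaw] about the fixed x, y, z axes, in that order (R = Rz(yaw) Ry(pitch) Rx(roll)).
In Python, from plant import read_state, get_image, close_job gives the robot as it stands.
- The arm moves only by the tool step_arm, never from a script. Its argument "series" is a list of rows, each a list of 5 numbers: the shift along the tool's x, y, z in units of 60 mm (1.0 is 60 mm), then the turn about the tool's y in units of 5 degrees (1.0 is 5 degrees), then the finger opening in mm, from 0 to 85.4. In form: [[tx, ty, tz, yaw, gripper], ...]. A call has 1 to 20 rows; each row is the pose to reach, as a shift and turn from the pose commanded when the call began, along the tool's axes at that moment; what a row does not reach only later rows make up. A row lasts 1/8 s, in which the tool goes at most 62.5 mm and 10.7 degrees, less where a joint would pass 70% of its speed; a pose out of reach is approached as far as the arm can. A call with a gripper value outside its range is refused whole. The fingers move at their own pace and stop on an object; the grip force is fixed at half the most. Time passes only in rows, so rows that repeat a pose let the fingers close. It gives the time, the measured TCP pose, the force and the opening at its end, in the units of the state.
- read_state(): the state, without advancing time (a new reading comes with each control period).
- get_image(name): name is "scene" or "top" or "wrist"; returns a dict with "frame" (480x640x3 uint8, blue, green, red), "depth" (480x640 float32, m along the optical axis (not along the pixel's ray), 0 where there is no reading), "intrinsics" (3x3 intrinsics, pixels), "R" (3x3) and "t" (3): a world point X has camera coordinates R X + t. Camera axes: x right, y down, z forward; pixel columns grow to the right and rows downward; lengths in m; the calibration is good to about 2 mm. A picture is of the moment at which its call begins.
- close_job(): hands the job in, once; it reports no verdict.
The state is a dict: "time_s": time; "joint_pos": joint angles; "qd": joint speeds; "effort": joint torques, N m; "position": TCP position; "orientation": TCP orientation; "force": force on the tool from outside, world axes, zero at the start; "ft_torque": the same for the moment, N m; "gripper_width": opening from 0.0 (shut) to 1.0 (fully open).
Only numpy, scipy, OpenCV 4.12 (cv2) and the standard library are available. Lean on these libraries where they do the work, as an engineer would, in place of code of your own. Each camera call takes 0.05 s, during which the arm holds its last target. There are 200 camera calls.

## Task

Load the bar magazine: turn its black knob clockwise to the end stop to open the yellow gate, then feed every aluminium bar on the bench endwise through the mouth of a guide tube of its own until it is fully home against the back plate. When all the bars are in, turn the knob back anticlockwise to its end stop so that the gate stands shut across the bar ends, and leave the other things on the bench where they are.

Things in the scene. Friction and masses are not known exactly. Their poses are not given: they have to be found in the camera images.
- magazine: Fixed green and grey bar magazine: three level, parallel square guide tubes side by side. Origin on the bench below the middle tube's mouth; x = feed direction (into the tubes), y = across the tubes towards the knob, z up. Tubes at y = -66, 0, +66 mm, outside 32 mm, top at z = 66 mm with an 6 mm viewing slot. A base plate 12 mm high reaches 30 mm out in front of the mouths.
- mouth_1 (a point): Centre of the mouth of guide tube 1, on the tube's axis, 50 mm above the bench; axes as the magazine's (x = feed direction). The mouth is flared to 34 mm and narrows over 12 mm to the bore of 24 x 24 mm. A fixed back plate stops the bar 200 mm in, so a bar that is home has its tail level with the mouth.
- mouth_2 (a point): Centre of the mouth of guide tube 2, on the tube's axis, 50 mm above the bench; axes as the magazine's (x = feed direction). The mouth is flared to 34 mm and narrows over 12 mm to the bore of 24 x 24 mm. A fixed back plate stops the bar 200 mm in, so a bar that is home has its tail level with the mouth.
- mouth_3 (a point): Centre of the mouth of guide tube 3, on the tube's axis, 50 mm above the bench; axes as the magazine's (x = feed direction). The mouth is flared to 34 mm and narrows over 12 mm to the bore of 24 x 24 mm. A fixed back plate stops the bar 200 mm in, so a bar that is home has its tail level with the mouth.
- home_1 (a point): Where the centre of a bar lies when it is home in guide tube 1: 100 mm inside the mouth, 48 mm above the bench (the bar rests on the bore's floor); axes as the magazine's.
- home_2 (a point): Where the centre of a bar lies when it is home in guide tube 2: 100 mm inside the mouth, 48 mm above the bench (the bar rests on the bore's floor); axes as the magazine's.
- home_3 (a point): Where the centre of a bar lies when it is home in guide tube 3: 100 mm inside the mouth, 48 mm above the bench (the bar rests on the bore's floor); axes as the magazine's.
- gate_tooth (a point): Top of the middle tooth of the yellow gate, 58 mm above the bench. The gate slides across 4 to 8 mm in front of the mouths: a low rail (top 30 mm above the bench) with three upright teeth 22 mm wide. Shut, a tooth stands across each mouth, and a bar sticking out more than 4 mm blocks it; open, the teeth stand 33 mm farther to +y, between the tubes, with gaps of 44 mm, open above, before the mouths.
- gate_knob (a joint): Angle of the black knob: 0 = gate shut (anticlockwise end stop), 1.4 rad = gate open (clockwise end stop, seen from above). It needs about 0.06 N m, stays where it is left, and drives the gate by rack and pinion (23.6 mm a radian).
- gate_knob_grip (a point): Grip point of the black knob, on its upright axis, at the height to grip, on a pedestal 62 mm high beside the tubes on the magazine's +y side. The knob has a raised bar-shaped grip to take between the fingers, which lies along this point's x axis; the point turns with the knob.
- bar_1_center (a point): Aluminium bar, 20 x 20 x 200 mm, 0.12 kg, edges slightly rounded, both ends alike; the point is its centre (10 mm above its underside), x along its length. It starts flat on the bench. None if this bar is absent in this run.
- bar_2_center (a point): Aluminium bar, 20 x 20 x 200 mm, 0.12 kg, edges slightly rounded, both ends alike; the point is its centre (10 mm above its underside), x along its length. It starts flat on the bench. None if this bar is absent in this run.
- bar_3_center (a point): Aluminium bar, 20 x 20 x 200 mm, 0.12 kg, edges slightly rounded, both ends alike; the point is its centre (10 mm above its underside), x along its length. It starts flat on the bench. None if this bar is absent in this run.
- glue_pot: Tin glue pot, 105 x 87 x 79 mm, lid shut; bystander. Origin under its centre.
- glue_bottle: White glue bottle, 62 x 60 x 205 mm; bystander. Origin under its centre.
- oil_can: Red oil can with a thin spout, 62 x 129 x 152 mm; bystander. Origin under its centre.
- wedge_0: Wooden wedge, 30 x 100 x 20 mm; bystander. Origin under its centre.
- tape_roll: Roll of paper tape, 98 mm across, 25 mm high; bystander. Origin under its centre.
- glue_brush: Flat glue brush lying down, 40 x 199 x 14 mm; bystander. Origin under its centre.

How it is judged:
By the outcome, as a careful person would: the job done as asked, in the order asked, and still so for the second after the job is handed in, with the robot touching nothing.
Of bar_1, bar_2, bar_3 only 2 to 3 are there at a start; the rules pass over those that are not, and their reading is None.
At some moment in a run one of bar_1, bar_2, bar_3 may be knocked a few centimetres aside while the robot is not near it.
Once in a run the grip may slacken for a moment while it holds something.
It also fails if it takes over 210 s, if anything falls off the work surface, if the arm or the gripper's body presses on something with over 40 N, if the wrist force passes 120 N, or if a joint passes its speed limit or range.

## Working session

There is one attempt and no reset: what is moved stays moved. The work goes in short steps, Python scripts to look and compute and a tool call to move; the robot and the scene stay as the last step left them, time stands still between calls to the robot, and variables do not carry over. Pictures are saved under pics/ and viewed, about 12 in all and at most 16, crops included, and the job is handed in when it is done.

Besides the shell and the picture viewer there is one more tool, called after "Request:" as name([rows], argument=value, ...), one row to a line, values as JSON. step_arm: Moves the arm, as the interface text tells. Its arguments: {"type":"object","properties":{"series":{"type":"array"}},"required":["series"]}

```bash
ls; mkdir -p pics
python3 - <<'E'
from plant import *
import cv2,numpy as np
s=read_state();print({k:np.round(v,3) for k,v in s.items()})
a=get_image("top");b=get_image("scene")
for n,d in(("top",a),("scene",b)):
    cv2.imwrite(f"pics/{n}0.png",d["frame"]);print(n,d["intrinsics"].round(1).tolist(),d["R"].round(3).tolist(),d["t"].round(3).tolist())
E
```

```text
pics
{'time_s': np.float64(0.0), 'joint_pos': array([ 1.199,  0.418, -0.01 ,  1.614,  0.005,  1.111, -0.053]), 'qd': array([-0.   , -0.   ,  0.001,  0.001,  0.   , -0.001,  0.002]), 'effort': array([-2.0000e-03, -8.6446e+01,  6.7700e-01, -4.3490e+01,  1.9000e-02,
        7.0000e-03, -0.0000e+00]), 'position': array([ 0.202, -0.591,  0.231]), 'orientation': array([-1.572, -0.   , -2.812]), 'force': array([-0.131, -0.719,  0.259]), 'ft_torque': array([-0.   ,  0.033,  0.04 ]), 'gripper_width': np.float64(1.001)}
top [[557.2, 0.0, 317.5], [0.0, 557.2, 238.9], [0.0, 0.0, 1.0]] [[0.022, -1.0, -0.002], [-0.999, -0.022, -0.049], [0.049, 0.003, -0.999]] [0.03, 0.528, 1.49]
scene [[568.2, 0.0, 329.6], [0.0, 568.2, 249.7], [0.0, 0.0, 1.0]] [[-0.596, -0.803, -0.027], [-0.298, 0.252, -0.921], [0.746, -0.541, -0.389]] [0.349, 0.262, 1.077]
```

View pics/top0.png

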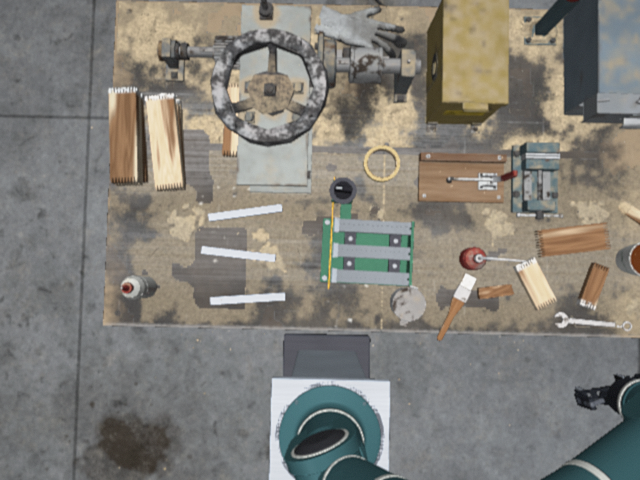

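View pics/scene0.png

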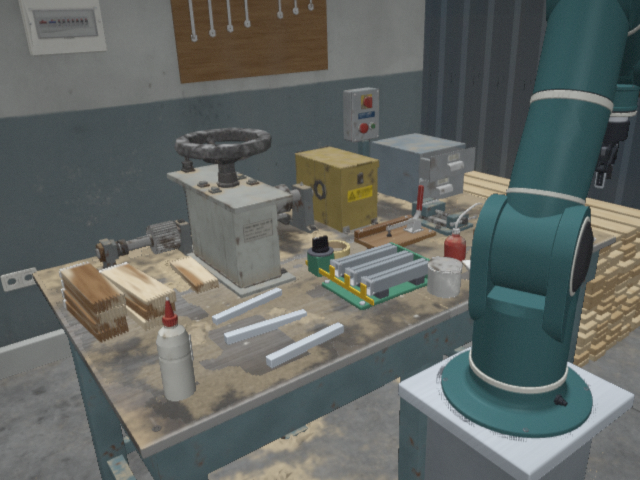

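The top view shows three bars, at about (245,213), (238,255) and (247,299). The magazine is at (370,252) with its mouths facing +y (image left), and the knob is at (343,190). Next I'll measure them.

```bash
cat > h.py <<'E'
from plant import *
import cv2,numpy as np
def cloud(d):
    z=d["depth"];v,u=np.mgrid[:480,:640];K=d["intrinsics"]
    c=np.stack([(u-K[0,2])/K[0,0]*z,(v-K[1,2])/K[1,1]*z,z],-1)
    w=(c-d["t"])@d["R"]; w[z==0]=np.nan; return w
def proj(d,X):
    c=d["R"]@np.array(X)+d["t"]; p=d["intrinsics"]@c; return p[:2]/p[2]
def at(d,u,v,h):
    "pixel to world on plane z=h"
    r=d["R"].T@np.linalg.solve(d["intrinsics"],[u,v,1.]);o=-d["R"].T@d["t"]
    return o+r*(h-o[2])/r[2]
def rect(w,m,name):
    p=w[m][:,:2];(c,s,a)=cv2.minAreaRect((p*1000).astype(np.float32));print(name,np.round(c,1),np.round(s,1),round(a,1),"z",np.round(np.nanpercentile(w[m][:,2],[10,50,90])*1000,1),len(p))
def bars(d,zlo=.012,zhi=.03,box=(150,330,190,310)):
    w=cloud(d);m=np.zeros((480,640),np.uint8);x0,y0=box[0],box[1]
    f=d["frame"].astype(int);g=(f.min(-1)>150)
    m=(g&(w[...,2]>-.02)&(w[...,2]<.04)).astype(np.uint8);k=np.zeros_like(m);k[195:315,190:300]=1;m*=k
    n,l,s,_=cv2.connectedComponentsWithStats(m)
    for i in range(1,n):
        if s[i,4]>150:
            (c,sz,a)=cv2.minAreaRect(np.argwhere(l==i)[:,::-1].astype(np.float32))
            b=cv2.boxPoints((c,sz,a));e=[]
            o=np.argsort(b[:,0]);A,B=b[o[:2]].mean(0),b[o[2:]].mean(0)
            P,Q=at(d,*A,.02),at(d,*B,.02);v=P-Q
            print("bar",((P+Q)/2*1000).round(1)[:2],"len",round(np.hypot(*v[:2])*1000),"axis yaw deg",round(np.degrees(np.arctan2(v[1],v[0])),1),"zmed",round(float(np.nanmedian(w[l==i][:,2]))*1000,1))
E
python3 - <<'E'
from h import *
d=get_image("top");bars(d);w=cloud(d)
z=w[...,2];k=np.zeros(z.shape,bool);k[205:300,320:420]=1
rect(w,k&(z>.058)&(z<.075),"tubes")
k[:]=0;k[170:205,325:360]=1
rect(w,k&(z>.05),"knob all");rect(w,k&(z>.085),"knob hi");rect(w,k&(z>.1),"knob hi2")
f=d["frame"].astype(int);y=(f[...,2]>170)&(f[...,1]>120)&(f[...,0]<90);k[:]=0;k[195:300,315:345]=1
rect(w,k&y,"gate")
cv2.imwrite("pics/crop1.png",cv2.resize(d["frame"][165:305,300:425],None,fx=5,fy=4.28*5/4.28,interpolation=cv2.INTER_CUBIC)[:600*2:1][:700])
E
```

```text
bar [595.4 239.1] len 203 axis yaw deg 99.1 zmed 20.9
bar [481.1 244.5] len 217 axis yaw deg 91.3 zmed 18.6
bar [364.3 226.3] len 199 axis yaw deg 94.8 zmed 20.9
tubes [ 478.1 -108.1] [234.5 206.9] 88.7 z [63.4 67.9 71.8] 2642
knob all [654.9 -21.1] [70.2 69.8] 65.2 z [ 66.4  72.9 106.5] 593
knob hi [653.3 -20.8] [45.4 16.5] 85.9 z [ 97.2 106.7 110.3] 114
knob hi2 [654.5 -21.6] [44.  14.2] 85.9 z [103.2 106.9 110.5] 100
gate [510.4   7. ] [  3.9 226.9] 88.2 z [28.7 32.7 61.1] 113
```

```bash
cat >> h.py <<'E'
def go(x,y,z,yawdeg):
    "units from the present pose to a world TCP pose"
    s=read_state();p=np.array(s["position"]);yw=s["orientation"][2]
    d=np.array([x,y,z])-p;X=np.array([np.cos(yw),np.sin(yw)]);Z=np.array([-np.sin(yw),np.cos(yw)])
    t=(np.degrees(yw)-yawdeg+180)%360-180
    print("units",np.round([d[:2]@X/.06,-d[2]/.06,d[:2]@Z/.06,t/5],3),"pose",np.round(p*1000,1),"yaw",round(np.degrees(yw),1),"F",np.round(s["force"],1),"w",round(s["gripper_width"],3),"t",round(s["time_s"],1))
E
python3 -c "
from h import *
go(.654,-.021,.24,-94)"
```

```text
units [-10.199  -0.153  -6.551 -13.42 ] pose [ 202.3 -591.1  230.8] yaw -161.1 F [-0.1  0.2 -0.2] w 1.0 t 0.1
```

View pics/crop1.png

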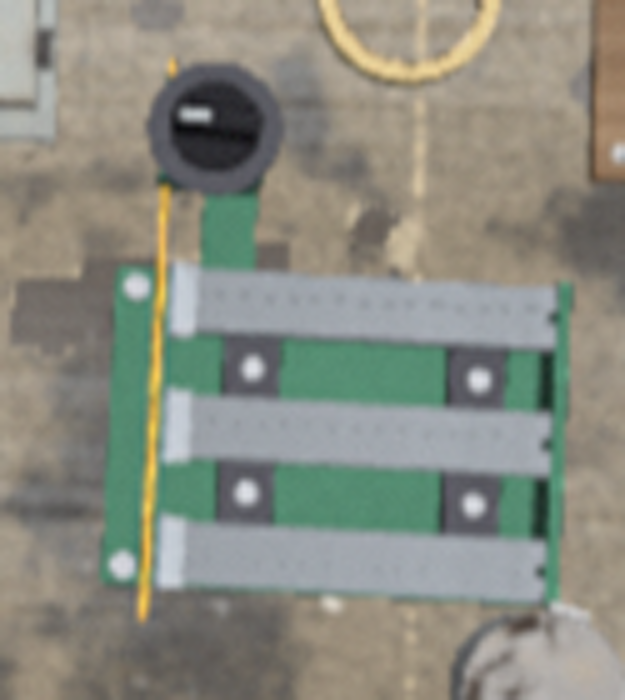

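The enlarged view shows the gate rail at crop x≈140–175 and the mouths' front edges at crop (171,298), (165,425) and (158,552). The knob bar points roughly along the feed direction. I'll move above the knob.

Request:
step_arm([
  [0,-1.2,0,0,85],
  [0,-1.2,0,0,85],
  [-10.2,-1.2,-6.5,-13.4,85],
  [-10.2,-1.2,-6.5,-13.4,85],
  [-10.2,-1.2,-6.5,-13.4,85],
  [-10.2,-1.2,-6.5,-13.4,85],
  [-10.2,-1.2,-6.5,-13.4,85],
  [-10.2,-1.2,-6.5,-13.4,85],
  [-10.2,-1.2,-6.5,-13.4,85],
  [-10.2,-1.2,-6.5,-13.4,85],
  [-10.2,-1.2,-6.5,-13.4,85],
  [-10.2,-1.2,-6.5,-13.4,85],
  [-10.2,-1.2,-6.5,-13.4,85],
  [-10.2,-1.2,-6.5,-13.4,85],
  [-10.2,-1.2,-6.5,-13.4,85],
  [-10.2,-1.2,-6.5,-13.4,85],
  [-10.2,-1.2,-6.5,-13.4,85],
  [-10.2,-1.2,-6.5,-13.4,85],
])

```text
time_s: 2.4
position: [0.6549, -0.0251, 0.3035]
orientation: [-1.571, -0.0, -1.644]
force: [-0.2, 1.3, -0.8]
gripper_width: 0.998
```

Run:
```python
from h import *
s=read_state();print(np.round(s["joint_pos"],2))
d=get_image("wrist");w=cloud(d);cv2.imwrite("pics/w1.png",d["frame"])
z=w[...,2]
rect(w,(z>.095)&(z<.12)&(abs(w[...,0]-.654)<.05)&(abs(w[...,1]+.021)<.05),"knob")
rect(w,(z>.058)&(z<.068)&(w[...,0]<.6),"tubes")
t=get_image("top")
for u,v in((334.2,224.6),(333,250),(331.6,275.4)):print(at(t,u,v,.066).round(4))
go(.654,-.021,.12,-94)
```

```text
[ 0.35  0.47 -0.52  1.43  0.23  1.31 -0.25]
knob [652.2 -18.1] [44.7 14. ] 84.7 z [104.1 105.7 106.8] 716
tubes [462.  -95.1] [215.7 234.5] 88.0 z [63.3 66.  67.1] 13041
[ 0.5635 -0.0012  0.066 ]
[0.4972 0.0006 0.066 ]
[0.4313 0.0028 0.066 ]
units [-0.06   3.058 -0.02  -0.03 ] pose [655.  -24.7 303.5] yaw -94.1 F [0.2 0.4 0.9] w 0.994 t 2.5
```

View pics/w1.png

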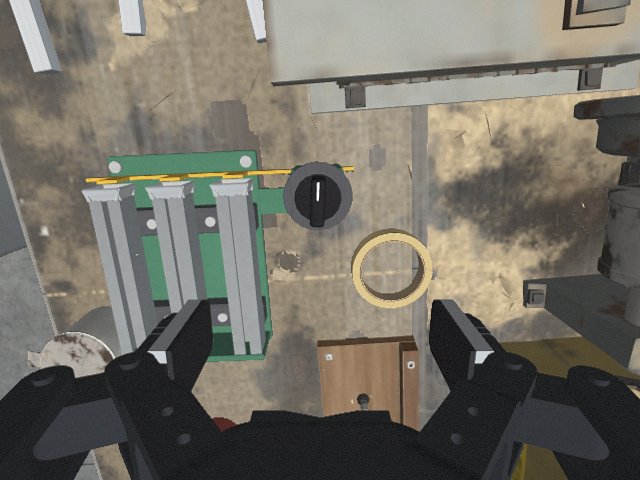

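The wrist view shows the knob bar at (318,193), with the gate shut across all three mouths. I'll descend and grip the knob.

```bash
python3 -c "
from h import *
go(.653,-.0195,.082,-95.2)"
```

```text
units [-0.084  3.691 -0.039  0.21 ] pose [655.  -24.7 303.5] yaw -94.1 F [0.2 0.4 0.9] w 0.994 t 2.5
```

Request:
step_arm([
  [-0.09,1,-0.04,0.2,85],
  [-0.09,2,-0.04,0.2,85],
  [-0.09,3,-0.04,0.2,85],
  [-0.09,3.4,-0.04,0.2,85],
  [-0.09,3.69,-0.04,0.2,85],
  [-0.09,3.69,-0.04,0.2,85],
  [-0.09,3.69,-0.04,0.2,0],
  [-0.09,3.69,-0.04,0.2,0],
  [-0.09,3.69,-0.04,0.2,0],
  [-0.09,3.69,-0.04,0.2,0],
  [-0.09,3.69,-0.04,0.2,0],
  [-0.09,3.69,-0.04,0.2,0],
  [-0.09,3.69,-0.04,0.2,0],
  [-0.09,3.69,-0.04,0.2,0],
])

```text
time_s: 4.25
position: [0.6527, -0.0186, 0.0824]
orientation: [-1.572, -0.0, -1.66]
force: [-7.8, -0.5, 10.1]
gripper_width: 0.152
```

Request:
step_arm([
  [0,0,0,1,0],
  [0,0,0,2,0],
  [0,0,0,3,0],
  [0,0,0,4,0],
  [0,0,0,5,0],
  [0,0,0,6,0],
  [0,0,0,7,0],
  [0,0,0,8,0],
  [0,0,0,9,0],
  [0,0,0,10,0],
  [0,0,0,11,0],
  [0,0,0,12,0],
  [0,0,0,13,0],
  [0,0,0,14,0],
  [0,0,0,15,0],
  [0,0,0,15.6,0],
  [0,0,0,16.2,0],
  [0,0,0,16.6,0],
  [0,0,0,16.6,0],
  [0,0,0,16.6,0],
])

```text
time_s: 6.75
position: [0.6535, -0.0189, 0.0826]
orientation: [-1.57, 0.001, -3.106]
force: [-2.9, -4.0, 6.1]
gripper_width: 0.146
```

Run:
```python
from h import *
s=read_state();print(np.round(s["ft_torque"],2),np.round(s["joint_pos"],2));go(.653,-.0195,.082,-175)
```

```text
[-0.9   0.29  2.25] [ 0.06  0.63 -0.11  1.64  0.09  0.87 -1.62]
units [ 0.009  0.009  0.009 -0.594] pose [653.5 -18.9  82.6] yaw -178.0 F [-2.9 -4.   6.1] w 0.146 t 6.8
```

Torque at the end stop is 2.25 N m, so the knob is fully clockwise. I'll release, rise and recheck the scene.

Request:
step_arm([
  [0,0,0,16.3,85],
  [0,0,0,16.3,85],
  [0,0,0,16.3,85],
  [0,0,0,16.3,85],
  [0,0,0,16.3,85],
  [0,-1,0,16.3,85],
  [0,-2,0,16.3,85],
  [0,-3,0,16.3,85],
  [0,-3.6,0,16.3,85],
  [0,-3.6,0,16.3,85],
])

```text
time_s: 8.0
position: [0.6541, -0.0182, 0.3009]
orientation: [-1.575, 0.001, 1.753]
force: [0.1, 0.5, -1.3]
gripper_width: 1.0
```

That turn was a slip of mine: the row values are relative to the call's start, so the hand turned on another 80° while opening. I'll check what it did.

Run:
```python
from h import *
s=read_state();print(np.round(s["joint_pos"],2))
t=get_image("top");cv2.imwrite("pics/t2.png",cv2.resize(t["frame"][165:315,190:425],None,fx=3.3,fy=3.3));bars(t)
w=cloud(t);z=w[...,2];rect(w,(z>.095)&(z<.115)&(abs(w[...,0]-.654)<.04)&(abs(w[...,1]+.021)<.04),"knob")
```

```text
[-0.34  0.45  0.46  1.47 -0.2   1.27 -2.82]
bar [596.1 239.4] len 203 axis yaw deg 99.1 zmed 21.1
bar [494.7 233.7] len 237 axis yaw deg 78.1 zmed 17.5
bar [364.5 226.4] len 199 axis yaw deg 94.7 zmed 20.8
knob [0. 0.] [0. 0.] 0.0 z nan 0
  return np.nanmean(a, axis, out=out, keepdims=keepdims)
```

View pics/t2.png

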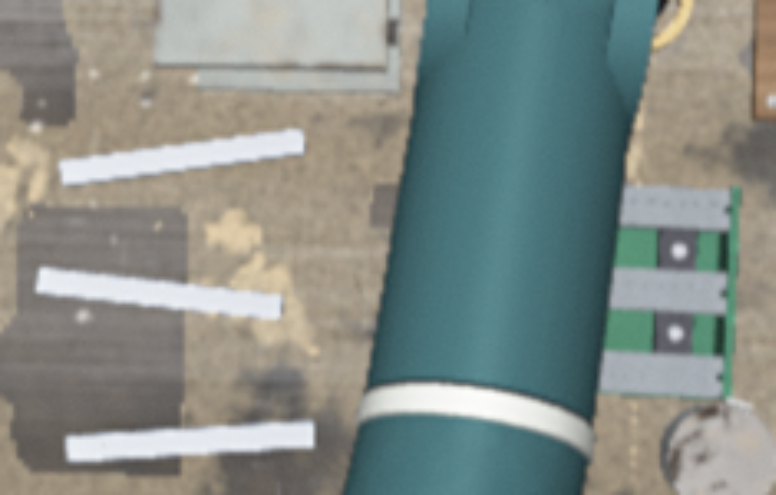

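The hand is clear of everything, but joint 7 has run to its range end. I'll unwind it while moving above the bars.

```bash
python3 -c "
from h import *
go(.50,.25,.36,-92)"
```

```text
units [  4.858  -1.021   1.705 -33.512] pose [653.4 -18.1 298.7] yaw 100.4 F [-0.2 -0.1 -0.2] w 0.996 t 8.1
```

Request:
step_arm([
  [0,-0.5,0,-4,85],
  [0.5,-1,0.2,-6,85],
  [1,-1,0.4,-8,85],
  [1.5,-1,0.6,-10,85],
  [2,-1,0.8,-12,85],
  [2.5,-1,1,-14,85],
  [3,-1,1.2,-16,85],
  [3.5,-1,1.4,-18,85],
  [4,-1,1.6,-20,85],
  [4.86,-1,1.7,-22,85],
  [4.86,-1,1.7,-24,85],
  [4.86,-1,1.7,-26,85],
  [4.86,-1,1.7,-28,85],
  [4.86,-1,1.7,-30,85],
  [4.86,-1,1.7,-32,85],
  [4.86,-1,1.7,-33.5,85],
  [4.86,-1,1.7,-33.5,85],
  [4.86,-1,1.7,-33.5,85],
])

```text
time_s: 10.3
position: [0.5, 0.2497, 0.3573]
orientation: [-1.572, -0.0, -1.611]
force: [-0.6, -0.2, 0.6]
gripper_width: 0.996
```

```bash
cat >> h.py <<'E'
def barsw(d):
    w=cloud(d);f=d["frame"].astype(int);m=((f.min(-1)>140)&(w[...,2]>.013)&(w[...,2]<.03)).astype(np.uint8)
    m=cv2.morphologyEx(m,cv2.MORPH_OPEN,np.ones((5,5)))
    n,l,s,_=cv2.connectedComponentsWithStats(m)
    for i in range(1,n):
        if s[i,4]>400:rect(w,l==i,"px %s"%s[i,:4].tolist())
E
python3 - <<'E'
from h import *
d=get_image("wrist");cv2.imwrite("pics/w2.png",d["frame"]);barsw(d)
t=get_image("top");cv2.imwrite("pics/t3.png",cv2.resize(t["frame"][165:315,190:425],None,fx=3.3,fy=3.3));bars(t)
w=cloud(t);z=w[...,2];rect(w,(z>.095)&(z<.115)&(abs(w[...,0]-.654)<.04)&(abs(w[...,1]+.021)<.04),"knob")
go(.59,.29,.15,-81)
s=read_state();print(np.round(s["joint_pos"],2))
E
```

```text
px [297, 102, 21, 155] [481.  256.1] [199.8  20. ] 84.8 z [18.8 20.  21.1] 2384
px [374, 112, 36, 151] [593.2 241.4] [ 20.2 199.3] 9.0 z [18.7 19.9 21.1] 2289
px [195, 130, 43, 149] [362.  228.3] [ 20.8 199.6] 4.8 z [18.9 20.1 21.3] 2189
px [522, 145, 118, 40] [828.8 262. ] [150.1  47.8] 2.2 z [24.6 25.8 26.9] 3842
bar [598.3 220.5] len 166 axis yaw deg 99.0 zmed 20.6
bar [487.3 187.7] len 152 axis yaw deg 70.8 zmed 13.0
bar [369.1 169.9] len 86 axis yaw deg 95.1 zmed 20.9
knob [654.7 -21. ] [45.2 14.1] 7.3 z [101.9 106.9 110.9] 103
units [-0.727  3.46   1.471 -2.244] pose [500.1 249.8 357.6] yaw -92.2 F [-0.4 -0.1  0.4] w 1.001 t 10.4
[-0.46  0.21 -0.07  1.61  0.02  1.33 -0.57]
```

View pics/w2.png

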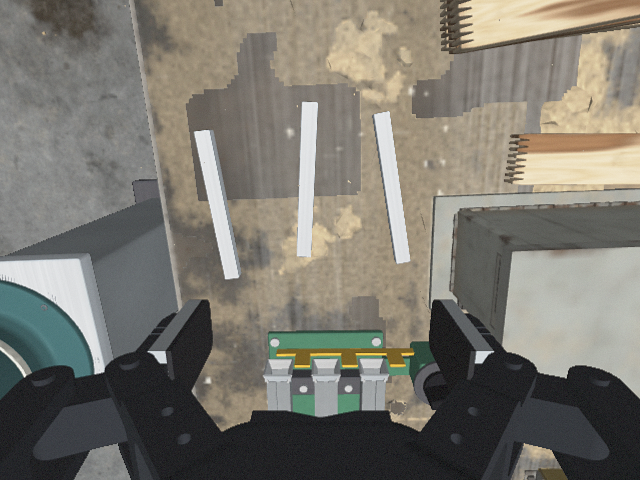

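View pics/t3.png

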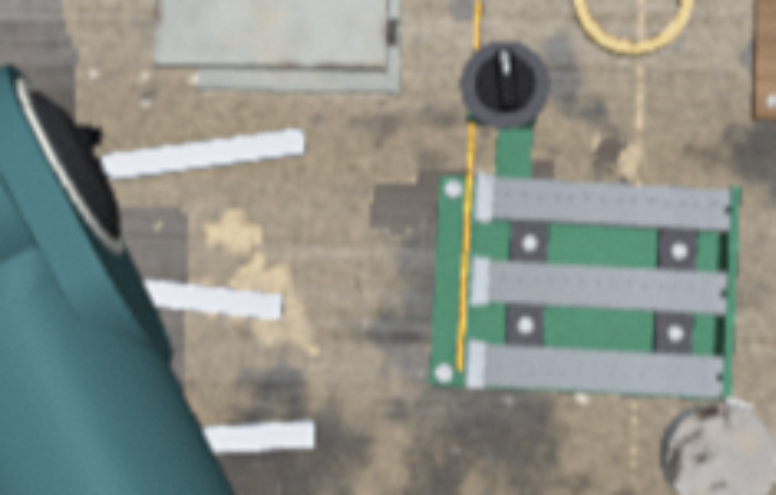

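The gate is open: the knob has turned about 80° and the teeth stand between the mouths. The bars are clear at (393,187), (307,180) and (216,205) in the wrist view. I'll start with the far bar and get the mouth positions from this same view.

Run:
```python
from h import *
d=get_image("wrist");w=cloud(d);z=w[...,2]
m=(z>.060)&(z<.070)&(abs(w[...,1])<.06)&(w[...,0]>.38)&(w[...,0]<.62)
P=w[m];print(len(P))
for x0 in(.431,.497,.563):
    q=P[abs(P[:,0]-x0)<.03];print(np.round([np.percentile(q[:,0],2),np.percentile(q[:,0],98),np.percentile(q[:,1],[90,97,99.5])[0],*np.percentile(q[:,1],[97,99.5]),np.median(q[:,2])],4),len(q))
go(.5854,.2908,.006,-81)
```

```text
2382
[0.4134 0.4475 0.0039 0.0062 0.007  0.0663] 766
[0.4794 0.5135 0.0015 0.0038 0.0047 0.0662] 793
[ 5.449e-01  5.790e-01 -3.000e-04  1.900e-03  3.000e-03  6.620e-02] 769
units [-0.736  5.862  1.395 -2.238] pose [500.1 249.9 357.7] yaw -92.2 F [ 0.2 -0.4  0.4] w 0.999 t 10.4
```

Request:
step_arm([
  [-0.37,1,0.7,-1.1,60],
  [-0.74,2,1.4,-2.24,60],
  [-0.74,3,1.4,-2.24,60],
  [-0.74,4,1.4,-2.24,60],
  [-0.74,5,1.4,-2.24,60],
  [-0.74,5.5,1.4,-2.24,60],
  [-0.74,5.75,1.4,-2.24,60],
  [-0.74,5.86,1.4,-2.24,60],
  [-0.74,5.86,1.4,-2.24,60],
  [-0.74,5.86,1.4,-2.24,0],
  [-0.74,5.86,1.4,-2.24,0],
  [-0.74,5.86,1.4,-2.24,0],
  [-0.74,5.86,1.4,-2.24,0],
  [-0.74,5.86,1.4,-2.24,0],
  [-0.74,5.86,1.4,-2.24,0],
  [-0.74,5.86,1.4,-2.24,0],
  [-0.74,5.5,1.4,-2.24,0],
  [-0.74,5,1.4,-2.24,0],
  [-0.74,4.5,1.4,-2.24,0],
  [-0.74,4.5,1.4,-2.24,0],
])

```text
time_s: 12.95
position: [0.5871, 0.2919, 0.0916]
orientation: [-1.566, 0.002, -1.412]
force: [-0.1, -0.2, -0.9]
gripper_width: 0.218
```

```bash
cat >> h.py <<'E'
def held(d,c,r=.15):
    "bar in hand: top face fit from wrist depth, near TCP height"
    s=read_state();p=s["position"];w=cloud(d);f=d["frame"].astype(int)
    m=((f.min(-1)>110)&(abs(w[...,2]-p[2]-.014)<.02)&(abs(w[...,0]-p[0])<.06)&(w[...,1]<p[1]-.02)).astype(np.uint8)
    m=cv2.morphologyEx(m,cv2.MORPH_OPEN,np.ones((3,3)));n,l,st,_=cv2.connectedComponentsWithStats(m)
    i=1+np.argmax(st[1:,4]);k=l==i;rect(w,k,"held");q=w[k]
    a=np.polyfit(q[:,1]-p[1],q[:,0],1);b=np.polyfit(q[:,1]-p[1],q[:,2],1);e=np.percentile(q[:,1],1)-p[1]
    print("yaw",round(-90-np.degrees(np.arctan(a[0])),2),"x at tcp",np.round(a[1]*1000,1),"front y-tcp",round(e*1000,1),"top z front",round(1000*np.polyval(b,e),1),"tcp",round(1000*b[1],1))
E
python3 - <<'E'
from h import *
d=get_image("wrist");cv2.imwrite("pics/w3.png",d["frame"]);held(d,0)
go(.564,.19,.086,-91.75)
E
```

```text
held [591.9 259.8] [20.  26.3] 9.2 z [103.2 103.9 104.6] 2260
yaw -84.16 x at tcp 588.4 front y-tcp -43.8 top z front 103.8 tcp 104.2
units [ 1.61   0.063 -0.635  2.168] pose [586.3 291.4  89.8] yaw -80.9 F [ 0.2 -0.3 -1.5] w 0.213 t 13.0
```

View pics/w3.png

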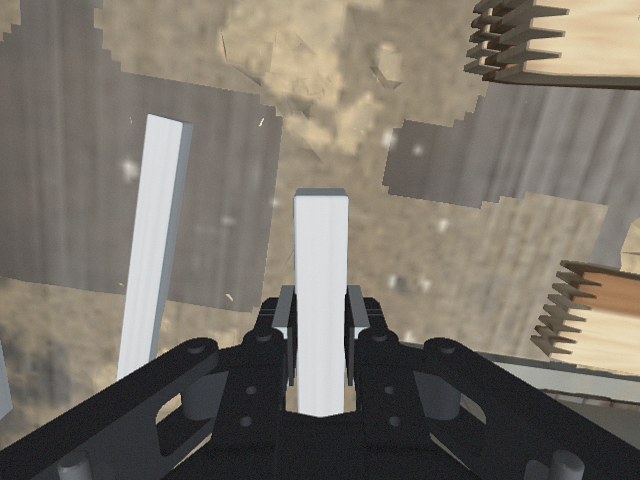

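Bar gripped and level, with its tail visible at (321,195) and parallel to the tool; its top is at TCP+14 mm. I'll align it in front of the far tube.

```bash
sed -i 's/(w\[...,1\]<p\[1\]-.02)/(w[...,1]>p[1]+.005)/; s/e=np.percentile(q\[:,1\],1)/e=np.percentile(q[:,1],99.5)/; s/front y-tcp/tail y-tcp/; s/top z front/top z tail/' h.py; python3 -c "
from h import *
go(.5676,.185,.066,-91.75)"
```

```text
units [ 1.702  0.396 -0.589  2.168] pose [586.3 291.4  89.8] yaw -80.9 F [ 0.2 -0.3 -1.5] w 0.213 t 13.0
```

Request:
step_arm([
  [0.4,0.1,-0.2,0.8,0],
  [0.8,0.2,-0.4,1.6,0],
  [1.2,0.3,-0.59,2.17,0],
  [1.7,0.4,-0.59,2.17,0],
  [1.7,0.4,-0.59,2.17,0],
  [1.7,0.4,-0.59,2.17,0],
  [1.7,0.4,-0.59,2.17,0],
])

```text
time_s: 13.88
position: [0.5667, 0.1858, 0.0638]
orientation: [-1.571, 0.0, -1.6]
force: [-0.6, -0.1, -2.3]
gripper_width: 0.22
```

Run:
```python
from h import *
d=get_image("wrist");held(d,0)
go(.5676,.185,.046,-91.75)
```

```text
held [567.3 212.9] [44.5 20. ] 88.6 z [75.7 76.5 77.3] 6016
yaw -91.53 x at tcp 566.5 tail y-tcp 49.3 top z tail 76.5 tcp 76.4
units [0.012 0.298 0.016 0.013] pose [566.7 185.7  63.9] yaw -91.7 F [ 0.4  0.3 -1.8] w 0.213 t 13.9
```

Request:
step_arm([
  [0,0.27,0.02,0,0],
  [0,0.27,0.02,0,0],
  [0.3,0.27,0.02,0,0],
  [0.5,0.27,0.02,0,0],
  [0.65,0.27,0.02,0,0],
  [0.8,0.27,0.02,0,0],
  [0.95,0.27,0.02,0,0],
  [1.1,0.27,0.02,0,0],
  [1.25,0.27,0.02,0,0],
])

```text
time_s: 15.05
position: [0.5658, 0.1093, 0.0477]
orientation: [-1.571, 0.0, -1.601]
force: [-0.5, 0.1, -1.6]
gripper_width: 0.21
```

Request:
step_arm([
  [0.25,0,0,0,0],
  [0.5,0,0,0,0],
  [0.75,0,0,0,0],
  [1.0,0,0,0,0],
  [1.24,0,0,0,0],
  [1.24,0,0,0,0],
])

```text
time_s: 15.8
position: [0.5635, 0.034, 0.0477]
orientation: [-1.571, -0.0, -1.603]
force: [-0.8, -0.6, -2.2]
gripper_width: 0.211
```

Run:
```python
from h import *
d=get_image("wrist");held(d,0)
go(.5635,.13,.12,-91.75)
```

```text
held [564.1  61.7] [43.5 20.1] 87.9 z [59.5 60.3 61.1] 5895
yaw -91.67 x at tcp 563.4 tail y-tcp 48.1 top z tail 60.3 tcp 60.3
units [-1.58  -1.205 -0.051 -0.009] pose [563.6  35.1  47.7] yaw -91.8 F [ 0.2  1.4 -1.6] w 0.215 t 15.8
```

Inserted 117 mm with almost no side force. I'll release, step back behind the tail with the fingers shut, and push.

Request:
step_arm([
  [0,0,0,0,50],
  [0,0,0,0,50],
  [0,0,0,0,50],
  [0,0,0,0,50],
  [0,-0.6,0,0,50],
  [0,-1.2,0,0,50],
  [-0.6,-1.2,0,0,20],
  [-1.3,-1.2,0,0,0],
  [-1.3,-1.2,0,0,0],
  [-1.3,-0.6,0,0,0],
  [-1.3,0.05,0,0,0],
  [-1.3,0.05,0,0,0],
  [-1.3,0.05,0,0,0],
])

```text
time_s: 17.48
position: [0.5666, 0.1132, 0.046]
orientation: [-1.57, 0.0, -1.602]
force: [0.4, -0.3, 0.3]
gripper_width: -0.0
```

Run:
```python
from h import *
go(.5625,.0135,.0445,-91.75)
```

```text
units [ 1.663  0.024 -0.017 -0.005] pose [566.6 113.2  46. ] yaw -91.8 F [ 0.4 -0.3  0.3] w -0.0 t 17.5
```

Request:
step_arm([
  [0.2,0,-0.015,0,0],
  [0.4,0,-0.015,0,0],
  [0.6,0,-0.015,0,0],
  [0.8,0,-0.015,0,0],
  [1.0,0,-0.015,0,0],
  [1.2,0,-0.015,0,0],
  [1.35,0,-0.015,0,0],
  [1.45,0,-0.015,0,0],
  [1.53,0,-0.015,0,0],
  [1.6,0,-0.015,0,0],
  [1.6,0,-0.015,0,0],
])

```text
time_s: 18.85
position: [0.562, 0.0172, 0.0446]
orientation: [-1.571, -0.0, -1.602]
force: [0.5, 0.1, 0.1]
gripper_width: 0.001
```

Request:
step_arm([
  [0.03,0,0,0,0],
  [0.06,0,0,0,0],
  [0.06,0,0,0,0],
])

```text
time_s: 19.23
position: [0.5619, 0.0137, 0.0446]
orientation: [-1.571, -0.0, -1.602]
force: [-1.1, -0.3, 0.0]
gripper_width: 0.002
```

Request:
step_arm([
  [0.03,0,0,0,0],
  [0.05,0,0,0,0],
  [0.05,0,0,0,0],
])

```text
time_s: 19.6
position: [0.5619, 0.0124, 0.0447]
orientation: [-1.571, 0.002, -1.6]
force: [-0.4, 9.0, -0.4]
gripper_width: 0.004
```

Request:
step_arm([
  [0.03,0,0,0,0],
  [0.04,0,0,0,0],
  [0.04,0,0,0,0],
])

```text
time_s: 19.98
position: [0.5619, 0.0122, 0.0447]
orientation: [-1.571, 0.004, -1.598]
force: [-0.1, 20.1, -0.1]
gripper_width: 0.001
```

Request:
step_arm([
  [-0.3,0,0,0,0],
  [-0.7,0,0,0,0],
  [-1.2,-0.5,0,0,0],
  [-1.8,-1.5,0,0,60],
  [-2.5,-2.5,0,0,60],
  [-2.5,-3,0,0,60],
  [-2.5,-3,0,0,60],
])

```text
time_s: 20.85
position: [0.5676, 0.1603, 0.2281]
orientation: [-1.565, 0.002, -1.6]
force: [-0.3, -0.2, -1.1]
gripper_width: 0.703
```

Run:
```python
from h import *
d=get_image("wrist");cv2.imwrite("pics/w4.png",d["frame"]);barsw(d)
w=cloud(d);f=d["frame"]
go(.4855,.306,.1,-95.2)
u,v=proj(d,[.562,.0025,.05]);print(u,v)
```

```text
px [207, 0, 25, 215] [480.4 248.1] [183.3  20.6] 84.5 z [19. 20. 21.] 4757
px [50, 20, 81, 226] [362.5 228.6] [ 21.3 199.9] 4.8 z [19.1 20.1 21.1] 4936
px [518, 59, 122, 51] [798.8 263.8] [ 40.7 109.3] 88.5 z [24.8 25.8 26.8] 5474
units [-2.406  2.098 -1.427  0.698] pose [566.8 159.2 225.9] yaw -91.7 F [ 0.5 -0.1 -0.8] w 0.708 t 20.9
318.96425175859986 369.1776493437291
```

View pics/w4.png

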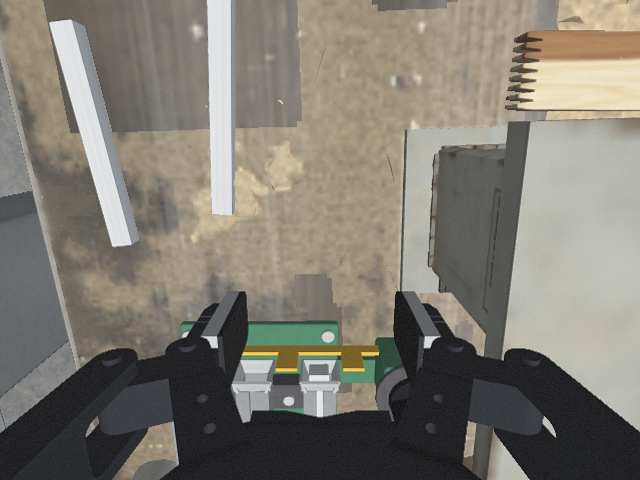

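The bar end shows level in the far tube's mouth at (319,370). Next is the middle bar.

Request:
step_arm([
  [-0.8,0.5,-0.5,0.2,60],
  [-1.6,1,-1,0.5,60],
  [-2.4,1.5,-1.43,0.7,60],
  [-2.41,2.3,-1.43,0.7,60],
  [-2.41,3.1,-1.43,0.7,60],
  [-2.41,3.45,-1.43,0.7,60],
  [-2.41,3.66,-1.43,0.7,60],
  [-2.41,3.66,-1.43,0.7,60],
  [-2.41,3.66,-1.43,0.7,0],
  [-2.41,3.66,-1.43,0.7,0],
  [-2.41,3.66,-1.43,0.7,0],
  [-2.41,3.66,-1.43,0.7,0],
  [-2.41,3.66,-1.43,0.7,0],
  [-2.41,3.66,-1.43,0.7,0],
  [-2.41,3.4,-1.43,0.7,0],
  [-2.41,3,-1.43,0.7,0],
  [-2.41,2.66,-1.43,0.7,0],
  [-2.41,2.66,-1.43,0.7,0],
])

```text
time_s: 23.15
position: [0.486, 0.3062, 0.0673]
orientation: [-1.568, 0.002, -1.663]
force: [-0.0, 0.2, -0.4]
gripper_width: 0.218
```

Run:
```python
from h import *
go(.5019,.185,.064,-91.75)
```

```text
units [ 1.987  0.056  0.449 -0.702] pose [486.  306.2  67.3] yaw -95.3 F [-0.   0.2 -0.4] w 0.218 t 23.1
```

Request:
step_arm([
  [0.5,0.05,0.15,-0.2,0],
  [1,0.05,0.3,-0.5,0],
  [1.5,0.05,0.45,-0.7,0],
  [1.99,0.05,0.45,-0.7,0],
  [1.99,0.05,0.45,-0.7,0],
  [1.99,0.05,0.45,-0.7,0],
  [1.99,0.05,0.45,-0.7,0],
])

```text
time_s: 24.02
position: [0.5009, 0.1851, 0.062]
orientation: [-1.571, 0.0, -1.6]
force: [1.1, 0.2, -0.9]
gripper_width: 0.216
```

Run:
```python
from h import *
d=get_image("wrist");held(d,0)
go(.502,.036,.0475,-91.75)
```

```text
held [501.3 212.7] [45.6 20. ] 88.5 z [75.1 75.9 76.6] 6270
yaw -91.18 x at tcp 500.7 tail y-tcp 50.2 top z tail 75.8 tcp 75.9
units [2.483 0.242 0.092 0.012] pose [500.9 185.1  62. ] yaw -91.7 F [ 0.2  0.7 -0.2] w 0.218 t 24.1
```

Request:
step_arm([
  [0,0.26,0.02,0,0],
  [0,0.26,0.02,0,0],
  [0.3,0.26,0.02,0,0],
  [0.5,0.26,0.02,0,0],
  [0.65,0.26,0.02,0,0],
  [0.8,0.26,0.02,0,0],
  [0.95,0.26,0.02,0,0],
  [1.1,0.26,0.02,0,0],
  [1.25,0.26,0.02,0,0],
])

```text
time_s: 25.2
position: [0.4999, 0.1087, 0.0465]
orientation: [-1.571, 0.0, -1.601]
force: [0.5, -0.1, -1.6]
gripper_width: 0.212
```

Request:
step_arm([
  [0.25,0,0,0,0],
  [0.5,0,0,0,0],
  [0.75,0,0,0,0],
  [1.0,0,0,0,0],
  [1.23,0,0,0,0],
  [1.23,0,0,0,0],
])

```text
time_s: 25.95
position: [0.4976, 0.0343, 0.0465]
orientation: [-1.571, -0.0, -1.603]
force: [-0.0, 0.4, -0.5]
gripper_width: 0.211
```

Run:
```python
from h import *
d=get_image("wrist");held(d,0)
go(.5001,.114,.046,-91.75)
```

```text
held [498.2  62.4] [44.5 20.1] 88.2 z [59.5 60.4 61.2] 6164
yaw -91.59 x at tcp 497.4 tail y-tcp 49.2 top z tail 60.3 tcp 60.4
units [-1.314  0.008 -0.002 -0.01 ] pose [497.7  35.2  46.5] yaw -91.8 F [-0.2  0.7 -0.2] w 0.217 t 26.0
```

Request:
step_arm([
  [0,0,0,0,50],
  [0,0,0,0,50],
  [0,0,0,0,50],
  [0,0,0,0,50],
  [0,-0.6,0,0,50],
  [0,-1.2,0,0,50],
  [-0.6,-1.2,0,0,20],
  [-1.3,-1.2,0,0,0],
  [-1.3,-1.2,0,0,0],
  [-1.3,-0.6,0,0,0],
  [-1.3,0.03,0,0,0],
  [-1.3,0.03,0,0,0],
  [-1.3,0.03,0,0,0],
])

```text
time_s: 27.62
position: [0.5006, 0.1132, 0.0458]
orientation: [-1.57, 0.0, -1.602]
force: [0.6, 0.6, 1.1]
gripper_width: -0.001
```

Request:
step_arm([
  [0.2,0,0,0,0],
  [0.4,0,0,0,0],
  [0.6,0,0,0,0],
  [0.8,0,0,0,0],
  [1.0,0,0,0,0],
  [1.2,0,0,0,0],
  [1.35,0,0,0,0],
  [1.45,0,0,0,0],
  [1.53,0,0,0,0],
  [1.6,0,0,0,0],
  [1.62,0,0,0,0],
])

```text
time_s: 29.0
position: [0.497, 0.0161, 0.0447]
orientation: [-1.571, 0.0, -1.602]
force: [-0.2, -0.1, 0.4]
gripper_width: 0.001
```

Request:
step_arm([
  [0.03,0,0,0,0],
  [0.05,0,0,0,0],
  [0.05,0,0,0,0],
])

```text
time_s: 29.38
position: [0.497, 0.0145, 0.0447]
orientation: [-1.571, 0.001, -1.6]
force: [-0.4, 7.4, 0.3]
gripper_width: 0.003
```

Request:
step_arm([
  [0.03,0,0,0,0],
  [0.05,0,0,0,0],
  [0.05,0,0,0,0],
])

```text
time_s: 29.75
position: [0.497, 0.0141, 0.0447]
orientation: [-1.57, 0.004, -1.598]
force: [0.5, 24.3, -1.7]
gripper_width: -0.002
```

Stopped at the expected place with 24 N. I'll retreat and look again for the last bar.

Request:
step_arm([
  [-0.3,0,0,0,0],
  [-0.7,0,0,0,0],
  [-1.2,-0.5,0,0,0],
  [-1.8,-1.5,-0.5,0,60],
  [-2.5,-2.5,-1,0,60],
  [-3,-4,-1.5,0,60],
  [-3,-4,-1.5,0,60],
  [-3,-4,-1.5,0,60],
])

```text
time_s: 30.75
position: [0.4124, 0.1954, 0.2885]
orientation: [-1.565, 0.003, -1.598]
force: [-0.6, -0.4, -0.9]
gripper_width: 0.703
```

Run:
```python
from h import *
d=get_image("wrist");cv2.imwrite("pics/w5.png",d["frame"]);barsw(d)
go(.358,.278,.006,-85.2)
```

```text
px [250, 71, 44, 185] [362.1 228.5] [ 20.3 199.5] 5.0 z [18.9 20.  21. ] 3329
units [-1.368  4.679 -0.946 -1.29 ] pose [412.4 194.3 286.7] yaw -91.6 F [ 0.5  0.1 -0.1] w 0.702 t 30.8
```

View pics/w5.png

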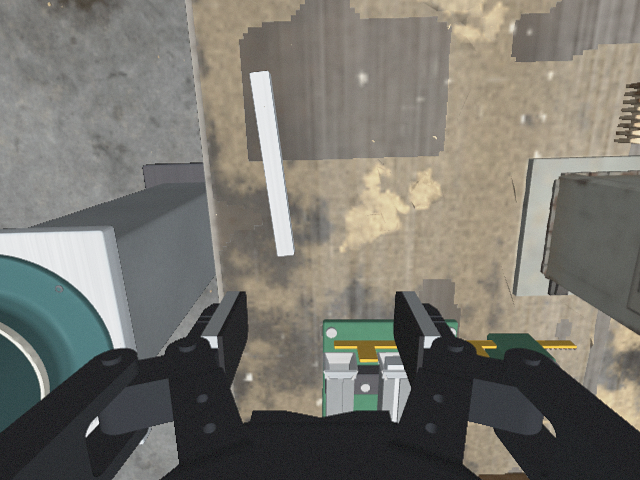

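The last bar lies at (272,163) in this view, still at (362, 228) mm. I'll grip it.

Request:
step_arm([
  [-0.5,0.8,-0.3,-0.4,60],
  [-1,1.6,-0.6,-0.9,60],
  [-1.37,2.4,-0.95,-1.3,60],
  [-1.37,3.2,-0.95,-1.3,60],
  [-1.37,4,-0.95,-1.3,60],
  [-1.37,4.45,-0.95,-1.3,60],
  [-1.37,4.68,-0.95,-1.3,60],
  [-1.37,4.68,-0.95,-1.3,60],
  [-1.37,4.68,-0.95,-1.3,0],
  [-1.37,4.68,-0.95,-1.3,0],
  [-1.37,4.68,-0.95,-1.3,0],
  [-1.37,4.68,-0.95,-1.3,0],
  [-1.37,4.68,-0.95,-1.3,0],
  [-1.37,4.68,-0.95,-1.3,0],
  [-1.37,4.4,-0.95,-1.3,0],
  [-1.37,4,-0.95,-1.3,0],
  [-1.37,3.7,-0.95,-1.3,0],
  [-1.37,3.7,-0.95,-1.3,0],
])

```text
time_s: 33.05
position: [0.3588, 0.2773, 0.0641]
orientation: [-1.568, 0.001, -1.488]
force: [-0.7, -0.2, -1.4]
gripper_width: 0.214
```

Run:
```python
from h import *
go(.437,.185,.064,-91.75)
```

```text
units [1.640e+00 1.000e-03 1.173e+00 1.296e+00] pose [358.8 277.3  64.1] yaw -85.3 F [-0.7 -0.2 -1.4] w 0.214 t 33.0
```

Request:
step_arm([
  [0.4,0,0.4,0.4,0],
  [0.8,0,0.8,0.9,0],
  [1.2,0,1.17,1.3,0],
  [1.64,0,1.17,1.3,0],
  [1.64,0,1.17,1.3,0],
  [1.64,0,1.17,1.3,0],
  [1.64,0,1.17,1.3,0],
])

```text
time_s: 33.92
position: [0.4358, 0.1854, 0.0626]
orientation: [-1.571, 0.0, -1.6]
force: [-0.4, 0.3, -0.8]
gripper_width: 0.215
```

Run:
```python
from h import *
d=get_image("wrist");held(d,0)
go(.4359,.037,.046,-91.75)
```

```text
held [436.4 213.3] [46.1 20.1] 88.4 z [76.8 77.6 78.4] 6565
yaw -90.98 x at tcp 435.8 tail y-tcp 51.1 top z tail 77.3 tcp 77.9
units [2.47  0.277 0.073 0.012] pose [435.9 185.3  62.6] yaw -91.7 F [ 0.6  0.2 -2. ] w 0.215 t 34.0
```

Request:
step_arm([
  [0,0.29,0,0.05,0],
  [0,0.29,0,0.05,0],
  [0.3,0.29,0,0.05,0],
  [0.5,0.29,0,0.05,0],
  [0.65,0.29,0,0.05,0],
  [0.8,0.29,0,0.05,0],
  [0.95,0.29,0,0.05,0],
  [1.1,0.29,0,0.05,0],
  [1.25,0.29,0,0.05,0],
])

```text
time_s: 35.1
position: [0.4338, 0.1091, 0.0453]
orientation: [-1.571, 0.0, -1.606]
force: [-0.1, 0.0, -1.2]
gripper_width: 0.22
```

Request:
step_arm([
  [0.25,0,0,0,0],
  [0.5,0,0,0,0],
  [0.75,0,0,0,0],
  [1.0,0,0,0,0],
  [1.2,0,0,0,0],
  [1.2,0,0,0,0],
])

```text
time_s: 35.85
position: [0.4313, 0.0368, 0.0453]
orientation: [-1.571, -0.0, -1.607]
force: [0.0, -0.1, -0.6]
gripper_width: 0.216
```

Run:
```python
from h import *
d=get_image("wrist");held(d,0)
go(.4342,.116,.0455,-91.75)
```

```text
held [431.9  65. ] [45.6 20. ] 87.8 z [59.5 60.4 61.1] 6536
yaw -91.15 x at tcp 431.3 tail y-tcp 50.4 top z tail 59.7 tcp 60.9
units [-1.309e+00 -3.000e-03  1.000e-03 -5.900e-02] pose [431.3  37.5  45.3] yaw -92.0 F [-1.1 -0.  -1.3] w 0.214 t 35.9
```

Request:
step_arm([
  [0,0,0,0,50],
  [0,0,0,0,50],
  [0,0,0,0,50],
  [0,0,0,0,50],
  [0,-0.6,0,0,50],
  [0,-1.2,0,0,50],
  [-0.6,-1.2,0,0,20],
  [-1.3,-1.2,0,0,0],
  [-1.3,-1.2,0,0,0],
  [-1.3,-0.6,0,0,0],
  [-1.3,0.02,0,0,0],
  [-1.3,0.02,0,0,0],
  [-1.3,0.02,0,0,0],
])

```text
time_s: 37.52
position: [0.4344, 0.1155, 0.0451]
orientation: [-1.57, 0.0, -1.606]
force: [0.1, -0.9, 0.3]
gripper_width: -0.001
```

Request:
step_arm([
  [0.2,0,0,-0.05,0],
  [0.4,0,0,-0.05,0],
  [0.6,0,0,-0.05,0],
  [0.8,0,0,-0.05,0],
  [1.0,0,0,-0.05,0],
  [1.2,0,0,-0.05,0],
  [1.35,0,0,-0.05,0],
  [1.45,0,0,-0.05,0],
  [1.53,0,0,-0.05,0],
  [1.6,0,0,-0.05,0],
  [1.62,0,0,-0.05,0],
])

```text
time_s: 38.9
position: [0.4306, 0.0183, 0.0441]
orientation: [-1.571, 0.0, -1.602]
force: [-0.3, 0.4, -0.5]
gripper_width: -0.001
```

Request:
step_arm([
  [0.03,0,0,0,0],
  [0.05,0,0,0,0],
  [0.05,0,0,0,0],
])

```text
time_s: 39.28
position: [0.4306, 0.0165, 0.0441]
orientation: [-1.571, 0.001, -1.6]
force: [-0.8, 8.0, -0.2]
gripper_width: -0.002
```

Request:
step_arm([
  [0.03,0,0,0,0],
  [0.05,0,0,0,0],
  [0.05,0,0,0,0],
])

```text
time_s: 39.65
position: [0.4306, 0.0161, 0.0441]
orientation: [-1.57, 0.004, -1.598]
force: [-1.6, 28.6, -1.1]
gripper_width: 0.002
```

Request:
step_arm([
  [-0.3,0,0,0,0],
  [-0.7,0,0,0,0],
  [-1.2,-0.8,0,0,0],
  [-1.8,-1.5,0.5,0,85],
  [-2.5,-2.5,1,0,85],
  [-3,-3.5,1.2,0,85],
  [-3,-3.5,1.2,0,85],
  [-3,-3.5,1.2,0,85],
])

```text
time_s: 40.65
position: [0.5084, 0.1911, 0.2552]
orientation: [-1.569, 0.001, -1.6]
force: [0.3, -0.5, -1.3]
gripper_width: 0.995
```

Run:
```python
from h import *
d=get_image("wrist");cv2.imwrite("pics/w6.png",cv2.resize(d["frame"][280:420,200:460],None,fx=3,fy=3))
w=cloud(d);z=w[...,2]
for x0,y0 in((.4305,.0065),(.4965,.0044),(.562,.0025)):
    q=w[(abs(w[...,0]-x0)<.007)&(abs(z-.058)<.002)&(abs(w[...,1]-y0)<.03)]
    print(x0,len(q),"tail out mm",np.round((np.percentile(q[:,1],[50,95,99])-y0)*1000,1) if len(q) else "")
go(.6533,-.019,.3,-175)
```

```text
0.4305 127 tail out mm [-5.3 -0.7 -0.2]
0.4965 136 tail out mm [-6.  -0.4  0.1]
0.562 129 tail out mm [-5.7 -0.8 -0.6]
units [ 3.411 -0.769  2.529 16.654] pose [507.8 190.2 253.9] yaw -91.7 F [-0.   0.1 -0.9] w 0.996 t 40.7
```

View pics/w6.png

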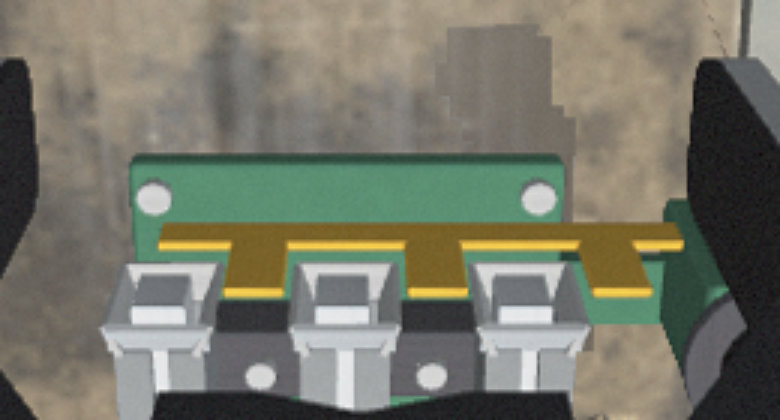

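All three bar tails are level with their mouths (within 1 mm), seen at (160,295), (345,295) and (525,295), with the gate teeth between them. Now back to the knob to shut the gate.

Request:
step_arm([
  [0.9,-0.77,0,2,85],
  [1.8,-0.77,0,4,85],
  [2.7,-0.77,0.5,6,85],
  [3.41,-0.77,1,8,85],
  [3.41,-0.77,1.8,10,85],
  [3.41,-0.77,2.53,12,85],
  [3.41,-0.77,2.53,14,85],
  [3.41,-0.77,2.53,16,85],
  [3.41,-0.77,2.53,16.5,85],
  [3.41,-0.77,2.53,16.5,85],
  [3.41,-0.77,2.53,16.5,85],
])

```text
time_s: 42.08
position: [0.653, -0.0194, 0.2996]
orientation: [-1.571, -0.001, -3.04]
force: [0.2, -0.3, -0.5]
gripper_width: 0.996
```

Run:
```python
from h import *
d=get_image("wrist");w=cloud(d);z=w[...,2]
rect(w,(z>.095)&(z<.12)&(abs(w[...,0]-.654)<.04)&(abs(w[...,1]+.02)<.04),"knob")
go(.6533,-.019,.082,-174.3);print(np.round(read_state()["joint_pos"],2))
```

```text
knob [652.3 -19. ] [45.6 14. ] 8.1 z [103.7 105.7 106.8] 728
units [-0.004  3.63  -0.004  0.018] pose [653.1 -19.3 299.8] yaw -174.2 F [-0.5 -0.3 -0.7] w 0.994 t 42.1
[-0.03  0.42  0.02  1.45 -0.01  1.27 -1.48]
```

Request:
step_arm([
  [0,1,0,-0.2,85],
  [0,2,0,-0.2,85],
  [0,3,0,-0.2,85],
  [0,3.4,0,-0.2,85],
  [0,3.63,0,-0.2,85],
  [0,3.63,0,-0.2,85],
  [0,3.63,0,-0.2,0],
  [0,3.63,0,-0.2,0],
  [0,3.63,0,-0.2,0],
  [0,3.63,0,-0.2,0],
  [0,3.63,0,-0.2,0],
  [0,3.63,0,-0.2,0],
  [0,3.63,0,-0.2,0],
  [0,3.63,0,-0.2,0],
])

```text
time_s: 43.88
position: [0.6535, -0.019, 0.083]
orientation: [-1.571, 0.0, -3.023]
force: [-1.8, 0.2, 5.8]
gripper_width: 0.15
```

Request:
step_arm([
  [0,0,0,-1,0],
  [0,0,0,-2,0],
  [0,0,0,-3,0],
  [0,0,0,-4,0],
  [0,0,0,-5,0],
  [0,0,0,-6,0],
  [0,0,0,-7,0],
  [0,0,0,-8,0],
  [0,0,0,-9,0],
  [0,0,0,-10,0],
  [0,0,0,-11,0],
  [0,0,0,-12,0],
  [0,0,0,-13,0],
  [0,0,0,-14,0],
  [0,0,0,-15,0],
  [0,0,0,-15.6,0],
  [0,0,0,-16,0],
  [0,0,0,-16,0],
  [0,0,0,-16,0],
])

```text
time_s: 46.25
position: [0.6527, -0.0181, 0.0829]
orientation: [-1.572, 0.001, -1.627]
force: [-9.6, 2.6, 11.0]
gripper_width: 0.151
```

Run:
```python
from h import *
s=read_state();print(np.round(s["ft_torque"],2));go(.653,-.0195,.3,-95)
```

```text
[ 0.72  2.03 -0.02]
units [ 0.022 -3.618  0.007  0.357] pose [652.7 -18.1  82.9] yaw -93.2 F [-9.6  2.6 11. ] w 0.151 t 46.2
```

Request:
step_arm([
  [0,0,0,-0.2,0],
  [0,0,0,-0.4,0],
  [0,0,0,-0.6,0],
  [0,0,0,-0.8,0],
  [0,0,0,-0.8,0],
])

```text
time_s: 46.88
position: [0.6527, -0.018, 0.083]
orientation: [-1.572, 0.001, -1.558]
force: [-9.8, 4.6, 11.7]
gripper_width: 0.148
```

Run:
```python
from h import *
s=read_state();print(np.round(s["ft_torque"],2));go(.653,-.0195,.3,-95)
```

```text
[ 1.14  2.05 -1.3 ]
units [ 0.025 -3.617  0.005  1.143] pose [652.7 -18.   83. ] yaw -89.3 F [-9.8  4.6 11.7] w 0.148 t 46.9
```

Request:
step_arm([
  [0,0,0,-0.2,0],
  [0,0,0,-0.3,0],
  [0,0,0,-0.3,0],
])

```text
time_s: 47.25
position: [0.6527, -0.018, 0.083]
orientation: [-1.572, 0.001, -1.533]
force: [-9.5, 5.2, 11.8]
gripper_width: 0.148
```

Run:
```python
from h import *
s=read_state();print(np.round(s["ft_torque"],2));go(.653,-.0195,.3,-95)
```

```text
[ 1.2   2.03 -1.9 ]
units [ 0.026 -3.617  0.004  1.435] pose [652.7 -18.   83. ] yaw -87.8 F [-9.5  5.2 11.8] w 0.148 t 47.2
```

Request:
step_arm([
  [0,0,0,0,85],
  [0,0,0,0,85],
  [0,0,0,0,85],
  [0,0,0,0,85],
  [0,0,0,0,85],
  [0,0,0,0,85],
  [0,-1,0,0,85],
  [0,-2,0,0,85],
  [0,-3,0,0,85],
  [0,-3.6,0,0,85],
  [0,-3.6,0,0,85],
])

```text
time_s: 48.62
position: [0.6543, -0.0188, 0.3016]
orientation: [-1.566, -0.0, -1.532]
force: [0.2, 0.2, -1.0]
gripper_width: 0.995
```

Run:
```python
from h import *
d=get_image("wrist");w=cloud(d);z=w[...,2];cv2.imwrite("pics/w7.png",d["frame"])
rect(w,(z>.095)&(z<.12)&(abs(w[...,0]-.654)<.04)&(abs(w[...,1]+.02)<.04),"knob")
```

```text
knob [652.1 -18.6] [45.5 14. ] 88.2 z [104.  105.7 106.8] 718
```

View pics/w7.png

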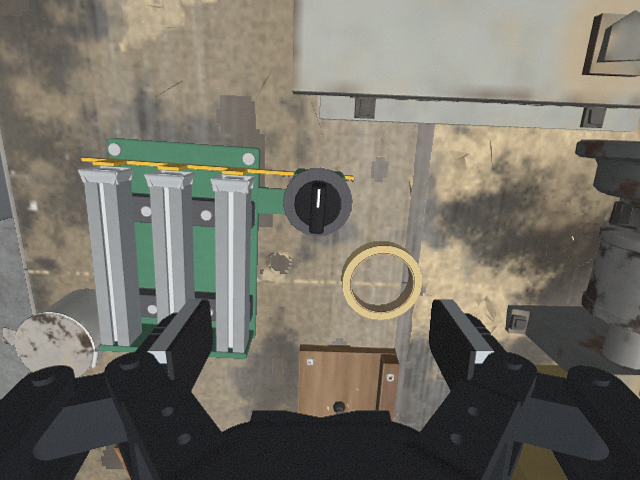

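The knob bar now lies along the feed direction (88.2°, 80.1° back from the open position). The teeth stand across the mouths at (105,165), (170,168) and (233,172), and bars show in all three slots. I'll hand it in.

```bash
python3 -c "
from plant import *
close_job()"
```

```text
the job is handed in; nothing more can be done
```

The magazine is loaded. I opened the gate, fed all three bars home in their own tubes, shut the gate again and handed the job in at about 49 s of the 210 s.

- **Bars:** with the gate still open, the wrist camera put all three tails within 1 mm of the mouths. The final view shows a bar in each tube's slot.
- **Gate:** both turns ended against a stop, at about 2.25 N m opening and 1.9 N m closing. The last picture shows a tooth across each mouth, with the knob lying along the feed direction after about 80° of travel back.
- **Knob slip:** while letting go after opening, I gave a wrong turn value, so the hand turned on about 80° clockwise over the knob as the fingers opened. Joint 7 ended at its reading of -2.82 rad, the end of its range, and I unwound it at once. The gate stayed open, but I did not see the peak force or joint reading during that move.
- **Opening angle:** the camera measured 77–79° of opening turn against the nominal 80°. The knob read about 3.5° short of the shut stop at the start, so I put the gap down to that.
- **Bystanders:** I did not touch any of them knowingly, but I did not measure their positions again at the end.

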